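# Start the sieve shaker with its two-key station

### The job

Push the sieve tray fully home into the shaker. Then start the shaker: put one fingertip on each of the two round keys of the start station, press both fully down together and hold them down for at least two seconds, then let go of both together. Only push and press, do not grip or lift anything; leave the square keys, the tin, the mortar and the case alone.

Things in the scene. Friction and masses are not known exactly. Their poses are not given: they have to be found in the camera images.
- shaker: the sieve shaker: grey base plate 300 x 220 mm with rubber feet, two steel guide rails along its sides and a grey drive housing 110 mm high across its rear end; fixed to the table. Origin on the table under the middle of the base plate; its x axis points to the rear (the way in which the tray is pushed home), y to the left, z up
- tray (a joint): how far the sieve tray stands out of the shaker towards the robot, in m: 0 = fully home against its stop, up to 0.09; it slides along the shaker's x axis, resists with about 4 N of friction and stays where it is left. The aluminium tray is 188 mm wide and carries a fixed round steel sieve 175 mm across, whose rim stands 103 mm above the table
- tray_pad (a point): mid-point of the black rubber push pad (110 mm wide, 34 mm high, upright) on the front of the tray's aluminium front block; 55 mm above the table, facing the robot. The block is 188 mm wide, 56 mm deep and its flat top lies 78 mm above the table; the sieve's rim begins some 60 mm behind the pad's face
- station: the two-key start station: a grey box 150 x 150 mm, its flat top 40 mm above the table, fixed to the table; on it two parallel aluminium rails 66 mm apart, one near and one far, with a pair of keys on each: one pair round, one pair square (either may be the nearer). Origin on the table under its middle; x axis points away from the robot, y (along the rails) to the left, z up
- round_a_top (a point): mid-point of the top face of the left round key: a white round key 24 mm across, in a black round collar 33 mm across. At rest its top stands 12 mm above the collar and 28 mm above the station's flat top face (fully down: 6 mm above the collar). The two round keys stand side by side on one rail, 62 to 72 mm apart between centres, along the station's y axis
- round_b_top (a point): mid-point of the top face of the right round key: a white round key 24 mm across, in a black round collar 33 mm across. At rest its top stands 12 mm above the collar and 28 mm above the station's flat top face (fully down: 6 mm above the collar). The two round keys stand side by side on one rail, 62 to 72 mm apart between centres, along the station's y axis
- round_a (a joint): left round key, pressed straight down, 0 = up, 0.006 m = fully down; a spring pushes back with 2 N at first and 5 N fully down, so it comes up by itself when let go
- round_b (a joint): right round key, pressed straight down, 0 = up, 0.006 m = fully down; a spring pushes back with 2 N at first and 5 N fully down, so it comes up by itself when let go
- square_a_top (a point): mid-point of the top face of the left square key: a white square key 22 mm wide, in a black square collar 33 mm wide, as tall as the round ones. Not to be pressed
- square_b_top (a point): mid-point of the top face of the right square key: a white square key 22 mm wide, in a black square collar 33 mm wide, as tall as the round ones. Not to be pressed
- round_a_mount: black collar of the left round key, 10 mm high, with the key in it; origin under its middle, 46 mm above the table, in line below the key's top
- round_b_mount: the same of the right round key
- square_a (a joint): left square key, same travel and spring as the round ones
- square_b (a joint): right square key, same travel and spring as the round ones
- tin: loose closed moisture tin, white, 57 mm across, 38 mm high; a bystander; origin under its middle
- mortar: loose white mortar, 79 mm across, 84 mm high with its pestle; a bystander; origin under its middle
- case: loose dark case for weights, 71 x 118 mm, 30 mm high; a bystander; origin under its middle

How it is judged:
By the outcome, as a careful person would: the job done as asked, in the order asked, and still so for the second after the job is handed in, with the robot touching nothing.
It also fails if it takes over 48 s, if anything falls off the work surface, if the arm or the gripper's body presses on something with over 40 N, if the wrist force passes 120 N, or if a joint passes its speed limit or range.

### The arm

A 7-joint arm with a two-finger parallel gripper is mounted at the origin on a cart in front of the work surface, level with it; the furniture and walls round the work are solid. World frame = base frame: x ahead of the robot, y to its left, z up, the work surface at z = 0. Lengths are in m, angles in rad, forces in N, time in s.
With the tool pointing down it reaches from about 0.4 to 0.875 m from the base axis. Payload 19.3 kg.
Tool frame: the origin (TCP) lies midway between the tips of the shut fingers; the grasp point (between the pads) lies 19 mm behind it; x points along the fingers, y is the direction in which the jaws open and shut, and the axes are right-handed (so a half turn about x gives the same grasp; the last joint's range is limited). The gripper opens to 85 mm and grips with 20 to 120 N. Pads are 22 mm wide; open, the fingers measure 114 mm over their backs; the gripper's body (76 mm by 85 mm) begins 54 mm behind the grasp point. The pads swing forward as they close: fully open they stand 13 mm farther back than shut.
Start: joints at [1.237, 0.521, -0.036, 1.599, 0.021, 1.021, -0.113], TCP at [0.163, -0.603, 0.231] pointing down, gripper open.
Joint ranges: [-2.91, 2.91], [-0.3, 2.13], [-1.5, 1.42], [0.17, 2.43], [-1.26, 4.41], [0.16, 1.93], [-2.52, 2.52]. Speed limits (rad/s): [1.89, 1.89, 2.39, 2.39, 3.01, 3.01, 3.01].

### API

Orientations are given as [roll, pitch, yaw] about the fixed x, y, z axes, in that order (R = Rz(yaw) Ry(pitch) Rx(roll)).
In Python, from workcell import telemetry, vision, workorder gives the robot as it stands. The module is installed in compiled form; this text tells all that it offers.
- The arm moves only by the tool play_rows, never from a script. Its argument "deltas" is a list of rows, each a list of 7 numbers: the shift along the world's x, y, z in mm, then the turn, a rotation vector about the world's x, y, z in degrees, then the finger opening in mm, from 0 to 85.4. In form: [[x, y, z, wx, wy, wz, jaw], ...]. A call has 1 to 8 rows; each row shifts and turns the commanded pose from where the row before left it; what a row does not reach is not made up. A row lasts 1/8 s, in which the tool goes at most 62.5 mm and 10.7 degrees, less where a joint would pass 70% of its speed; a pose out of reach is approached as far as the arm can. A call with a gripper value outside its range is refused whole. The fingers move at their own pace and stop on an object; "grip_force" is the grip in N (left out, the last holds). Time passes only in rows, so rows that do not move let the fingers close. It gives the time, the measured TCP pose, the force and the opening at its end, in the units of the state.
- telemetry.observe(): the state, without advancing time (a new reading comes with each control period).
- vision.grab_frame(name): name is "side" or "top" or "wrist"; returns the picture (400x640x3 uint8, red, green, blue); there is no depth.
- vision.camera_info(name): a dict with "mtx" (3x3 intrinsics, pixels), "rvec" (rotation vector, rad) and "tvec" (3), from world to camera coordinates, as OpenCV has them. Camera axes: x right, y down, z forward; pixel columns grow to the right and rows downward; lengths in m; the calibration is good to about 2 mm. A picture is of the moment at which its call begins: read the wrist's pose just before it. camera_info takes no time and is no camera call; for the wrist camera it gives the pose at the moment of the call.
- workorder.job_done(): hands the job in, once; it reports no verdict.
The state is a dict: "clock": time; "qpos": joint angles; "qd": joint speeds; "joint_efforts": joint torques, N m; "position": TCP position; "tool_rot": TCP orientation; "force": force on the tool from outside, world axes, zero at the start; "moment": the same for the moment, N m; "grip_width": finger opening in m.
Only numpy, scipy, OpenCV 4.12 (cv2) and the standard library are available. Lean on these libraries where they do the work, as an engineer would, in place of code of your own. Each camera call takes 0.05 s, during which the arm holds its last target. There are 200 camera calls.

## Working session

There is one attempt and no reset: what is moved stays moved. The work goes in short steps, Python scripts to look and compute and a tool call to move; the robot and the scene stay as the last step left them, time stands still between calls to the robot, and variables do not carry over. Pictures are saved under pics/ and viewed, about 8 in all and at most 12, crops included, and the job is handed in when it is done.

Besides the shell and the picture viewer there is one more tool, called after "Request:" by a JSON object that holds its "api" and its "payload", one argument or row to a line. play_rows: Moves the arm, as the interface text tells. Its arguments: {"type":"object","properties":{"deltas":{"type":"array","items":{"type":"array","items":{"type":"number"}}},"grip_force":{"type":"number"}},"required":["deltas"]}

```bash
mkdir -p pics; python3 - <<'E'
from workcell import telemetry, vision
import cv2
for n in ("top","side"):
    im=vision.grab_frame(n); cv2.imwrite(f"pics/{n}0.png",im[:,:,::-1])
    c=vision.camera_info(n); print(n,c)
s=telemetry.observe(); print(s)
E
```

```text
top {'mtx': array([[442.13678542,   0.        , 316.086722  ],
       [  0.        , 442.13678542, 194.48607838],
       [  0.        ,   0.        ,   1.        ]]), 'rvec': array([ 2.14618659, -2.12964208,  0.19177059]), 'tvec': array([-7.10627225e-04,  5.82421818e-01,  1.09651384e+00])}
side {'mtx': array([[486.50538051,   0.        , 312.27076399],
       [  0.        , 486.50538051, 203.56496925],
       [  0.        ,   0.        ,   1.        ]]), 'rvec': array([ 2.29547338, -0.2902116 ,  0.14513758]), 'tvec': array([-0.5759747 ,  0.14175297,  0.9569783 ])}
{'clock': 0.1, 'qpos': array([ 1.23678616,  0.52197874, -0.03635589,  1.59989868,  0.02117136,
        1.02110451, -0.11281188]), 'qd': array([-0.00010685, -0.00174153,  0.00015832, -0.00133122, -0.00037594,
        0.00115073, -0.00179729]), 'joint_efforts': array([ 4.28119150e-03, -9.28494787e+01,  1.98390216e+00, -3.70528615e+01,
        1.79501460e-02,  5.49072545e-03,  1.22555894e-04]), 'position': array([ 0.16289517, -0.60310784,  0.23078653]), 'tool_rot': array([-1.54044556,  1.56979014,  1.86494316]), 'force': array([-0.90433549, -0.0586281 , -0.23230952]), 'moment': array([ 0.03614389, -0.01228305, -0.04243598]), 'grip_width': 0.08560034972702292}
```

View pics/top0.png

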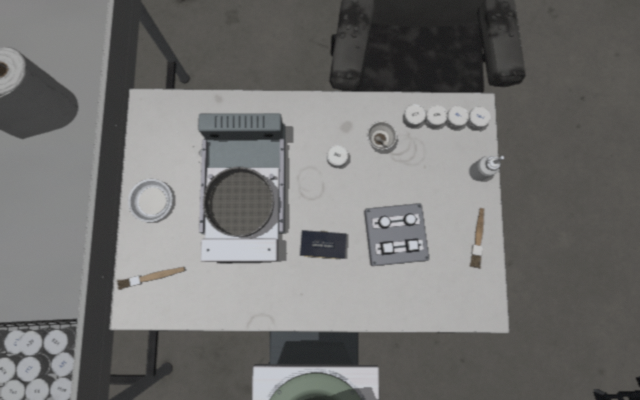

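View pics/side0.png

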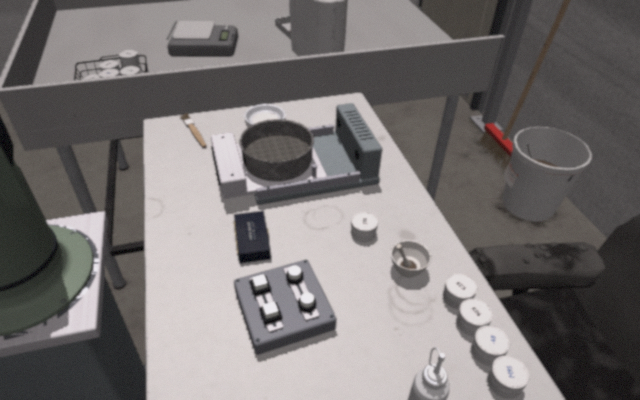

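Top view: round keys on the far rail at about (385,222) and (411,219), square keys near at (388,247) and (414,245). The tray stands out towards the robot with its front edge at about row 262, columns 202-278. The side view agrees: the round keys are the pair farther from the robot.

```bash
cat > h.py <<'E'
import numpy as np, cv2
def ray(c,uv,z):
    R=cv2.Rodrigues(c["rvec"])[0]; C=-R.T@c["tvec"]
    d=R.T@np.linalg.inv(c["mtx"])@np.r_[uv,1.]
    return C+d*(z-C[2])/d[2]
def blobs(im,thr,box,amin,amax):
    x0,y0,x1,y1=box
    g=cv2.resize(cv2.cvtColor(im[y0:y1,x0:x1],cv2.COLOR_RGB2GRAY),None,fx=4,fy=4,interpolation=cv2.INTER_CUBIC)
    n,l,s,ce=cv2.connectedComponentsWithStats((g>thr).astype(np.uint8))
    return [((ce[i]+.5)/4-.5+[x0,y0],s[i][4]/16,s[i][:4]/4) for i in range(1,n) if amin<s[i][4]/16<amax]
E
python3 - <<'E'
from workcell import vision
from h import *
im=cv2.imread("pics/top0.png")[:,:,::-1]; c=vision.camera_info("top")
for uv in [(385,222),(411,219.5),(388,247.5),(414,245)]: print("key",ray(c,uv,.068).round(4))
for n,uv in dict(fl=(202,262),fr=(277,262),bl=(203,239),br=(278,238)).items(): print(n,ray(c,uv,.078).round(4))
for n,uv in dict(hl=(200,115),hr=(281,115)).items(): print(n,ray(c,uv,.11).round(4))
print("case corners",[ray(c,uv,.03).round(3) for uv in [(302,231),(347,233),(301,256),(346,258)]])
out=np.hstack([cv2.resize(im[185:275,190:290],None,fx=4,fy=4,interpolation=cv2.INTER_CUBIC),cv2.resize(im[195:285,355:440],None,fx=4,fy=4,interpolation=cv2.INTER_CUBIC)])
cv2.imwrite("pics/crop1.png",out[:,:,::-1])
E
```

```text
key [ 0.5102 -0.1706  0.068 ]
key [ 0.5171 -0.2366  0.068 ]
key [ 0.4462 -0.1769  0.068 ]
key [ 0.4529 -0.2422  0.068 ]
fl [0.407 0.283 0.078]
fr [0.4083 0.099  0.078 ]
bl [0.4633 0.2833 0.078 ]
br [0.4672 0.0978 0.078 ]
hl [0.7729 0.2985 0.11  ]
hr [0.7751 0.0944 0.11  ]
case corners [array([0.489, 0.04 , 0.03 ]), array([ 0.485, -0.077,  0.03 ]), array([0.425, 0.041, 0.03 ]), array([ 0.42 , -0.075,  0.03 ])]
```

View pics/crop1.png

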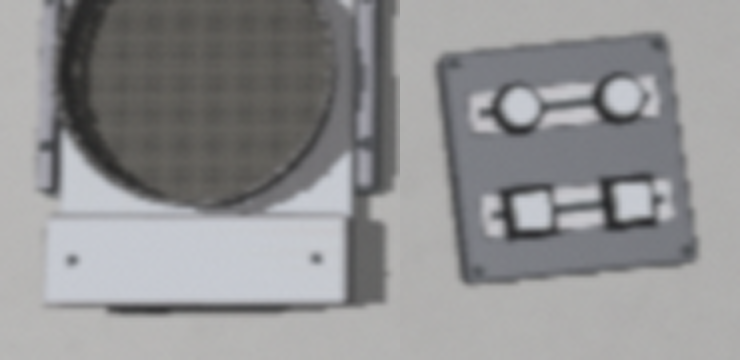

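```bash
python3 - <<'E'
from workcell import telemetry,vision
import numpy as np, cv2
from scipy.spatial.transform import Rotation as Ro
s=telemetry.observe(); R=Ro.from_euler('xyz',s['tool_rot']).as_matrix(); print(R.round(3)); print("jaw yaw",np.degrees(np.arctan2(R[1,1],R[0,1])))
print("j7",s['qpos'][6]); c=vision.camera_info("wrist"); Rc=cv2.Rodrigues(c["rvec"])[0]; print("wristcam pos",-Rc.T@c["tvec"],"view",Rc[2])
E
```

```text
[[-0.     0.261 -0.965]
 [ 0.001 -0.965 -0.261]
 [-1.    -0.001  0.   ]]
jaw yaw -74.88559976274708
j7 -0.1128118830628961
wristcam pos [ 0.24077805 -0.58163227  0.37315496] view [-0.29993087 -0.08074059 -0.95053797]
```

Request:
{"api": "play_rows", "payload": {
  "deltas": [
    [33,38,-4,0,0,-2,0],
    [33,38,-4,0,0,-2,0],
    [33,38,-4,0,0,-2,0],
    [33,38,-4,0,0,-2,0],
    [33,38,-4,0,0,-2,0],
    [33,38,-4,0,0,-2,0],
    [33,38,-4,0,0,-2,0],
    [33,38,-4,0,0,-1,0]
  ]
}}

```text
clock: 1.1
position: [0.4277, -0.298, 0.1991]
tool_rot: [-0.313, 1.571, 2.83]
force: [0.9, -0.6, -0.7]
grip_width: 0.0003
```

Request:
{"api": "play_rows", "payload": {
  "deltas": [
    [0,50,0,0,0,0,0],
    [0,50,0,0,0,0,0],
    [0,50,0,0,0,0,0],
    [0,50,0,0,0,0,0],
    [0,50,0,0,0,0,0],
    [0,50,0,0,0,0,0],
    [0,50,0,0,0,0,0],
    [0,50,0,0,0,0,0]
  ]
}}

```text
clock: 2.1
position: [0.4267, 0.1022, 0.1993]
tool_rot: [2.978, 1.571, -0.161]
force: [0.4, 0.2, -0.1]
grip_width: -0.0
```

Request:
{"api": "play_rows", "payload": {
  "deltas": [
    [-25,44,0,0,0,0,0],
    [-24,45,0,0,0,0,0],
    [0,0,-40,0,0,0,0],
    [0,0,-40,0,0,0,0],
    [0,0,-40,0,0,0,0],
    [0,0,-28,0,0,0,0],
    [0,0,0,0,0,0,0]
  ]
}}

```text
clock: 2.98
position: [0.3768, 0.1892, 0.05]
tool_rot: [0.557, 1.567, -2.582]
force: [1.2, 0.5, 1.1]
grip_width: -0.0002
```

```bash
python3 - <<'E'
from workcell import telemetry,vision
import cv2
s=telemetry.observe(); print(s['position'],s['force'])
a=vision.grab_frame("side")[80:220,180:420]
cv2.imwrite("pics/s1.png",cv2.resize(a,None,fx=3,fy=3,interpolation=cv2.INTER_CUBIC)[:,:,::-1])
E
```

```text
[0.37681137 0.18917881 0.05001487] [1.23595967 0.47900616 1.0580463 ]
```

View pics/s1.png

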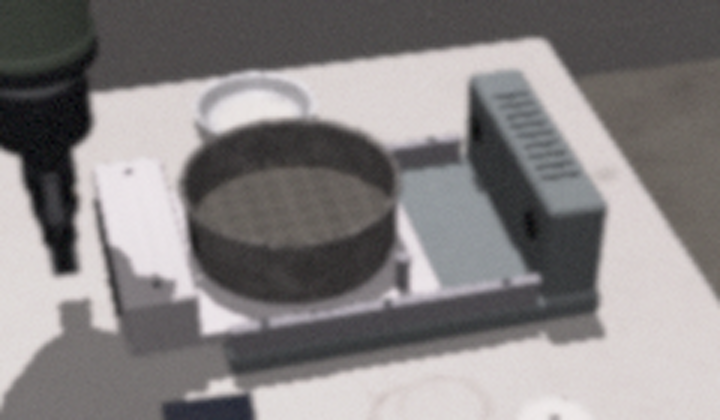

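The crop shows the shut fingers (tip at about (65,270)) standing clear in front of the tray's push pad, with the body well above the block. Pushing now.

Request:
{"api": "play_rows", "payload": {
  "deltas": [
    [10,0,0,0,0,0,0],
    [8,0,0,0,0,0,0],
    [8,0,0,0,0,0,0],
    [8,0,0,0,0,0,0],
    [8,0,0,0,0,0,0],
    [8,0,0,0,0,0,0]
  ]
}}

```text
clock: 3.78
position: [0.4284, 0.1898, 0.0516]
tool_rot: [-1.489, 1.57, 1.655]
force: [-4.8, 2.2, 2.9]
grip_width: 0.0001
```

Request:
{"api": "play_rows", "payload": {
  "deltas": [
    [5,0,0,0,0,0,0],
    [5,0,0,0,0,0,0],
    [5,0,0,0,0,0,0],
    [5,0,0,0,0,0,0]
  ]
}}

```text
clock: 4.28
position: [0.4481, 0.1898, 0.0514]
tool_rot: [-1.06, 1.57, 2.083]
force: [-5.4, 2.8, 1.9]
grip_width: 0.0006
```

Request:
{"api": "play_rows", "payload": {
  "deltas": [
    [4,0,0,0,0,0,0],
    [4,0,0,0,0,0,0],
    [4,0,0,0,0,0,0]
  ]
}}

```text
clock: 4.65
position: [0.46, 0.1898, 0.0514]
tool_rot: [-0.847, 1.57, 2.297]
force: [-4.8, 3.4, 2.3]
grip_width: -0.0
```

Request:
{"api": "play_rows", "payload": {
  "deltas": [
    [3,0,0,0,0,0,0],
    [3,0,0,0,0,0,0]
  ]
}}

```text
clock: 4.9
position: [0.466, 0.1897, 0.0514]
tool_rot: [-0.849, 1.571, 2.295]
force: [-4.1, 3.2, 2.1]
grip_width: -0.0001
```

Request:
{"api": "play_rows", "payload": {
  "deltas": [
    [3,0,0,0,0,0,0],
    [3,0,0,0,0,0,0]
  ]
}}

```text
clock: 5.15
position: [0.4687, 0.1896, 0.0511]
tool_rot: [0.288, 1.565, -2.85]
force: [-37.2, 4.7, 24.0]
grip_width: -0.0002
```

Request:
{"api": "play_rows", "payload": {
  "deltas": [
    [3,0,0,0,0,0,0],
    [3,0,0,0,0,0,0]
  ]
}}

```text
clock: 5.4
position: [0.4688, 0.1895, 0.0508]
tool_rot: [0.31, 1.555, -2.826]
force: [-77.4, 4.4, 40.0]
grip_width: -0.0001
```

Request:
{"api": "play_rows", "payload": {
  "deltas": [
    [-8,0,0,0,0,0,0],
    [-25,0,0,0,0,0,0],
    [-20,0,20,0,0,0,0],
    [0,0,45,0,0,0,0],
    [0,0,50,0,0,0,0],
    [5,-45,30,0,0,0,55],
    [10,-50,0,0,0,0,55],
    [10,-50,0,0,0,0,55]
  ]
}}

```text
clock: 6.4
position: [0.4506, 0.0427, 0.1971]
tool_rot: [3.089, 1.569, -0.051]
force: [1.2, 1.5, -0.3]
grip_width: 0.0541
```

Request:
{"api": "play_rows", "payload": {
  "deltas": [
    [14,-50,0,0,0,1,55],
    [14,-50,0,0,0,1,55],
    [14,-50,0,0,0,1,55],
    [14,-50,0,0,0,1,55],
    [14,-50,0,0,0,1,55],
    [14,-48,0,0,0,1,55],
    [0,0,0,0,0,0,55]
  ]
}}

```text
clock: 7.28
position: [0.5336, -0.2579, 0.1959]
tool_rot: [1.41, 1.569, -1.63]
force: [-0.5, 0.5, -1.2]
grip_width: 0.0553
```

```bash
python3 - <<'E'
from workcell import telemetry,vision
import cv2,numpy as np
s=telemetry.observe(); print(s['position'],s['tool_rot'],s['force'],s['grip_width'])
c=vision.camera_info("wrist"); print({k:v.tolist() for k,v in c.items()})
w=vision.grab_frame("wrist"); t=vision.grab_frame("top")
cv2.imwrite("pics/w1.png",w[:,:,::-1]);cv2.imwrite("pics/t1.png",t[:,:,::-1])
np.savez("w1.npz",**c)
o=np.vstack([w,cv2.resize(t[100:280,180:500],(640,360))[:200]])
cv2.imwrite("pics/wt1.png",o[:,:,::-1])
E
```

```text
[ 0.53364186 -0.25786659  0.19592926] [ 1.4100156   1.56925854 -1.62993202] [-0.5020983   0.46537622 -1.2118403 ] 0.05527139550702831
{'mtx': [[308.7424187748194, 0.0, 316.36420519297553], [0.0, 308.7424187748194, 200.36334746891035], [0.0, 0.0, 1.0]], 'rvec': [-2.142993563045435, 1.938806796295189, 0.30572978143102136], 'tvec': [-0.3098792729216476, 0.4520842244227208, 0.5027183847457813]}
```

View pics/wt1.png

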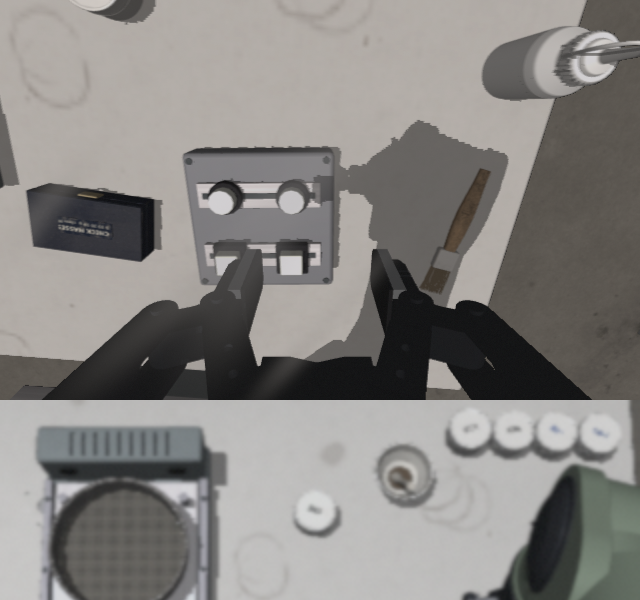

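The wrist view shows the round keys' tops at about (222,201) and (292,199), nearer to the rear, and the square keys at (228,260) and (291,262). The gripper is about 55 mm too far right. The strip below shows the sieve close to the housing.

```bash
python3 - <<'E'
from h import *
from workcell import telemetry
from scipy.spatial.transform import Rotation as Ro
c=dict(np.load("w1.npz")); im=cv2.imread("pics/w1.png")[:,:,::-1]
g=cv2.cvtColor(im,cv2.COLOR_RGB2GRAY)
print(g[196:206:3,200:320:4])
for thr in (150,165,180,200):
    print(thr,[(p.round(1),round(a),ray(c,p,.068).round(4)) for p,a,_ in blobs(im,thr,(185,150,335,285),150,1500)])
s=telemetry.observe();R=Ro.from_euler('xyz',s['tool_rot']).as_matrix(); print("jaw",R[:,1], np.degrees(np.arctan2(-R[1,1],-R[0,1])))
Rc=cv2.Rodrigues(c["rvec"])[0]
for o in (0,.0275,-.0275,.042,-.042):
    p=s['position']+R@np.array([-.005,o,0]); print(o,cv2.projectPoints(p,c["rvec"],c["tvec"],c["mtx"],None)[0].ravel())
o=np.hstack([cv2.resize(im[150:300,185:285],(400,600)),cv2.resize(im[220:370,190:290]*0+im[220:370,340:440],(400,600))])
o=np.hstack([cv2.resize(im[165:285,185:335],(750,600),interpolation=cv2.INTER_CUBIC)])
cv2.imwrite("pics/w1c.png",o[:,:,::-1])
E
```

```text
[[191  74  79 208 208 208 208 206  80  41  40  55  82  82  85  87  90  92
   94  81 160 196 196 195 196 194  81  72  76 111]
 [193 139 157 208 208 208 208 207 137  63  42 101 173 172 171 171 194 193
  193 105 184 196 196 195 196 196  89  75 141 119]
 [195 194 203 208 208 208 208 207 180  54  47 194 194 193 192 191 190 188
  188 126 196 196 195 196 196 196 121  94 193 130]
 [192 193 198 208 208 208 208 207 171  42  71 193 192 192 190 188 187 187
  186 182 180 196 195 196 196 197  78 165 193 193]]
150 [(array([189.7, 248.2]), 840, array([ 0.4653, -0.141 ,  0.068 ])), (array([259.7, 187.5]), 349, array([ 0.5332, -0.2059,  0.068 ])), (array([214.1, 199.6]), 707, array([ 0.5175, -0.1646,  0.068 ])), (array([290.9, 201.9]), 457, array([ 0.5222, -0.235 ,  0.068 ])), (array([259.9, 203.2]), 290, array([ 0.5182, -0.2067,  0.068 ])), (array([315.1, 254.3]), 187, array([ 0.4708, -0.2626,  0.068 ])), (array([263.9, 247.6]), 163, array([ 0.4732, -0.2125,  0.068 ])), (array([222.7, 263.3]), 236, array([ 0.452 , -0.1729,  0.068 ])), (array([290.6, 265.1]), 413, array([ 0.4566, -0.2397,  0.068 ]))]

[... 605 characters left out ...]
ay([214.7, 199.9]), 620, array([ 0.5173, -0.1652,  0.068 ])), (array([290.9, 201.9]), 409, array([ 0.5223, -0.2351,  0.068 ])), (array([259.7, 203.1]), 245, array([ 0.5183, -0.2065,  0.068 ])), (array([290.7, 265. ]), 376, array([ 0.4567, -0.2397,  0.068 ])), (array([222.8, 263.3]), 197, array([ 0.452, -0.173,  0.068]))]
200 [(array([219.9, 202.4]), 393, array([ 0.5152, -0.1699,  0.068 ])), (array([290.6, 265.1]), 336, array([ 0.4566, -0.2397,  0.068 ]))]
jaw [ 1.05263130e-01 -9.94444386e-01 -1.90616440e-04] 96.0423269070952
0 [309.81738015 267.37628606]
0.0275 [364.46387462 267.05012024]
-0.0275 [255.14805227 267.70258818]
0.042 [393.26829189 266.87819674]
-0.042 [226.31320805 267.87469328]
```

View pics/w1c.png

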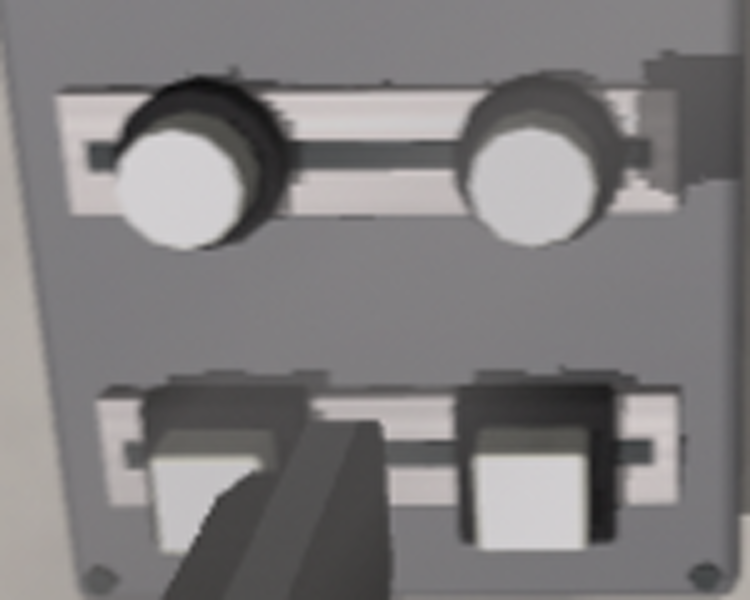

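Request:
{"api": "play_rows", "payload": {
  "deltas": [
    [-9,27,0,0,0,0,57],
    [-8,27,0,0,0,0,57],
    [0,0,-30,0,0,0,57],
    [0,0,-40,0,0,0,57],
    [0,0,-36,0,0,0,57],
    [0,0,0,0,0,0,57],
    [0,0,0,0,0,0,57]
  ]
}}

```text
clock: 8.25
position: [0.5176, -0.1991, 0.0917]
tool_rot: [2.801, 1.57, -0.233]
force: [-0.0, 0.2, 0.2]
grip_width: 0.0569
```

```bash
python3 - <<'E'
from workcell import telemetry,vision
from h import *
s=telemetry.observe(); print(s['clock'],s['position'],s['tool_rot'],s['force'],s['grip_width'])
w=vision.grab_frame("wrist"); t=vision.grab_frame("side")
cv2.imwrite("pics/w2.png",w[:,:,::-1])
o=np.vstack([cv2.resize(w[150:350,200:420],(660,600))[:],])
a=cv2.resize(w[160:310,200:430],(690,450),interpolation=cv2.INTER_CUBIC); b=cv2.resize(t[255:305,230:345],(345,150),interpolation=cv2.INTER_CUBIC)
b=np.hstack([b,cv2.resize(t[90:240,180:400],(345,150))])
cv2.imwrite("pics/w2c.png",np.vstack([a,b])[:,:,::-1])
E
```

```text
8.25 [ 0.51756637 -0.19907794  0.0916759 ] [ 2.80108031  1.56954073 -0.23321778] [-0.03659336  0.15108021  0.17904062] 0.05686405595090247
```

View pics/w2c.png

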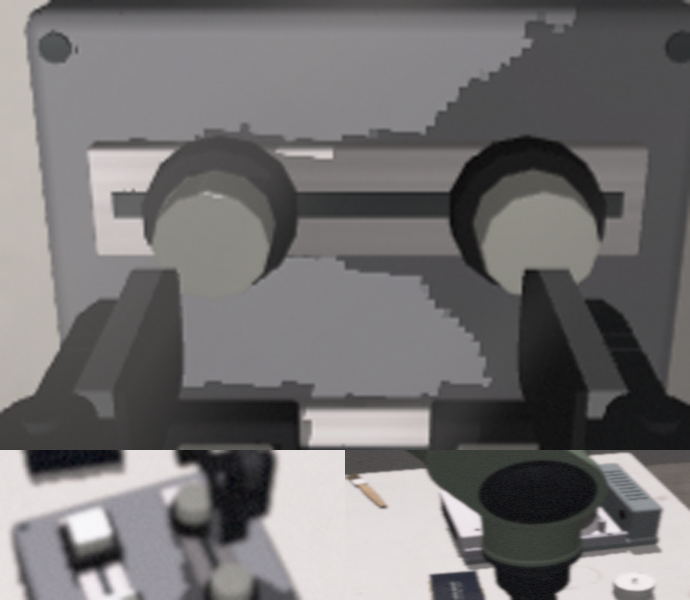

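The close view shows the fingertips 5 mm too far left relative to the keys (keys' midpoint at column 377, fingers' at 352), spacing right. The side inset shows the tray in the shaker. I'll shift 5 mm right and descend.

Request:
{"api": "play_rows", "payload": {
  "deltas": [
    [0.5,-5,0,0,0,0,57],
    [0,0,-8,0,0,0,57],
    [0,0,-8,0,0,0,57],
    [0,0,0,0,0,0,57]
  ]
}}

```text
clock: 8.85
position: [0.517, -0.2042, 0.0734]
tool_rot: [-0.479, 1.569, 2.769]
force: [0.9, 0.3, -0.3]
grip_width: 0.0569
```

```bash
python3 - <<'E'
from workcell import telemetry,vision
from h import *
s=telemetry.observe(); print(s['clock'],s['position'],s['tool_rot'],s['force'],s['grip_width'])
w=vision.grab_frame("wrist"); t=vision.grab_frame("side")
cv2.imwrite("pics/w3.png",w[:,:,::-1])
a=cv2.resize(w[160:310,200:430],(690,450),interpolation=cv2.INTER_CUBIC); b=cv2.resize(t[255:305,230:345],(345,150),interpolation=cv2.INTER_CUBIC)
b=np.hstack([b,cv2.resize(t[90:240,180:400],(345,150))])
cv2.imwrite("pics/w3c.png",np.vstack([a,b])[:,:,::-1])
E
```

```text
8.85 [ 0.51697175 -0.20415205  0.07339521] [-0.47946301  1.56930432  2.7689008 ] [ 0.87157614  0.26462106 -0.33206966] 0.05690838476614223
```

View pics/w3c.png

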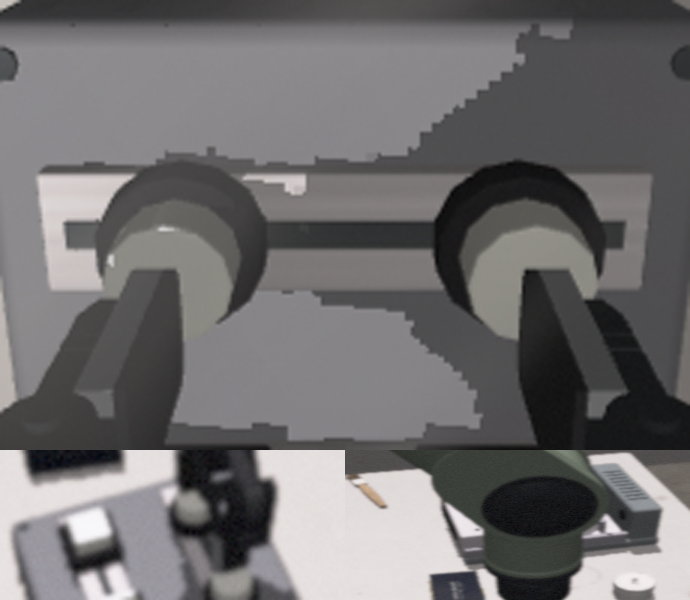

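Sideways alignment is now right (keys at columns 168/534, fingertips 157/546, same midpoint 351). I'll check fore-aft numerically.

```bash
python3 - <<'E'
from workcell import telemetry,vision
from h import *
from scipy.spatial.transform import Rotation as Ro
s=telemetry.observe();R=Ro.from_euler('xyz',s['tool_rot']).as_matrix();c=vision.camera_info("wrist");p=s['position']
for uv in [(168,280),(534,280)]:
    q=ray(c,(uv[0]/3+200-.33,uv[1]/3+160-.33),.068); print("key",q.round(4),"in tool",(R.T@(q-p)).round(4))
for d in (0,-.006):
  for z in (-.011,.011):
    for y in (.0285,-.0285):
      u=cv2.projectPoints(p+R@np.array([d,y,z]),c["rvec"],c["tvec"],c["mtx"],None)[0].ravel(); print(d,z,y,((u-[200,160])*3).round())
E
```

```text
key [ 0.5165 -0.171   0.068 ] in tool [ 0.0061 -0.0332 -0.0027]
key [ 0.5233 -0.236   0.068 ] in tool [ 0.0061  0.0322 -0.0026]
0 -0.011 0.0285 [521. 251.]
0 -0.011 -0.0285 [185. 252.]
0 0.011 0.0285 [514. 364.]
0 0.011 -0.0285 [192. 365.]
-0.006 -0.011 0.0285 [528. 268.]
-0.006 -0.011 -0.0285 [179. 268.]
-0.006 0.011 0.0285 [520. 384.]
-0.006 0.011 -0.0285 [186. 384.]
```

Request:
{"api": "play_rows", "payload": {
  "deltas": [
    [2,0,-3,0,0,0,57],
    [0,0,-3,0,0,0,57],
    [0,0,-2,0,0,0,57],
    [0,0,0,0,0,0,57]
  ]
}}

```text
clock: 9.45
position: [0.5193, -0.2044, 0.0661]
tool_rot: [-0.401, 1.571, 2.847]
force: [-0.7, 0.3, -0.5]
grip_width: 0.0571
```

Request:
{"api": "play_rows", "payload": {
  "deltas": [
    [0,0,-4,0,0,0,57],
    [0,0,-4,0,0,0,57],
    [0,0,-2,0,0,0,57],
    [0,0,0,0,0,0,57]
  ]
}}

```text
clock: 9.95
position: [0.5198, -0.2045, 0.0574]
tool_rot: [2.486, 1.57, -0.549]
force: [-7.6, 2.2, 28.2]
grip_width: 0.0572
```

Request:
{"api": "play_rows", "payload": {
  "deltas": [
    [-0.5,0,-1,0,0,0,57],
    [0,0,0,0,0,0,57]
  ]
}}

```text
clock: 10.2
position: [0.5198, -0.2046, 0.0573]
tool_rot: [2.656, 1.569, -0.379]
force: [-8.5, 4.5, 44.5]
grip_width: 0.0568
```

```bash
python3 - <<'E'
from workcell import telemetry,vision
from h import *
s=telemetry.observe(); print({k:np.round(s[k],4) for k in ('clock','position','force','moment','grip_width')})
w=vision.grab_frame("wrist"); t=vision.grab_frame("side")
cv2.imwrite("pics/w4.png",w[:,:,::-1])
a=cv2.resize(w[160:310,200:430],(690,450),interpolation=cv2.INTER_CUBIC); b=cv2.resize(t[255:305,230:345],(345,150),interpolation=cv2.INTER_CUBIC)
b=np.hstack([b,cv2.resize(t[90:240,180:400],(345,150))])
cv2.imwrite("pics/w4c.png",np.vstack([a,b])[:,:,::-1])
E
```

```text
{'clock': np.float64(10.2), 'position': array([ 0.5198, -0.2046,  0.0573]), 'force': array([-8.4633,  4.5456, 44.5422]), 'moment': array([ 0.9638,  2.0995, -0.0073]), 'grip_width': np.float64(0.0568)}
```

View pics/w4c.png

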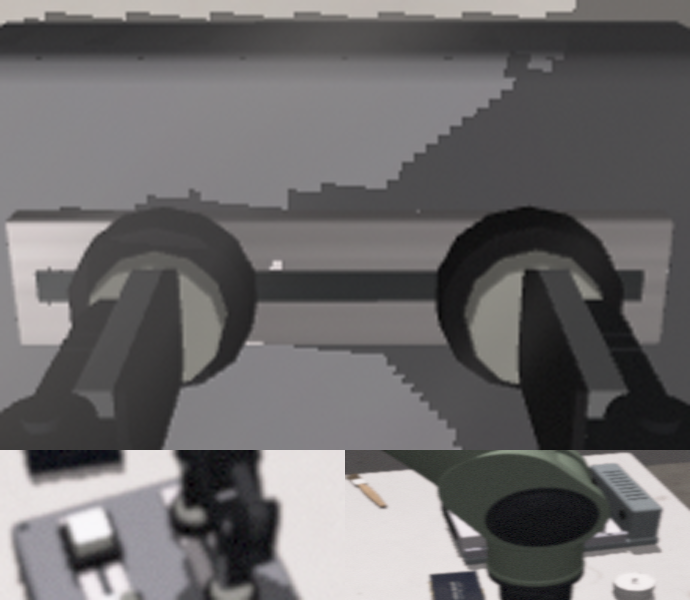

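Both keys look equally sunk (rim tops at row 252 for each, symmetric), and z no longer moves while force rises, so they sit on their stops. Easing slightly and holding.

Request:
{"api": "play_rows", "payload": {
  "deltas": [
    [-0.5,0,0.5,0,0,0,57],
    [0,0,0,0,0,0,57],
    [0,0,0,0,0,0,57],
    [0,0,0,0,0,0,57],
    [0,0,0,0,0,0,57],
    [0,0,0,0,0,0,57],
    [0,0,0,0,0,0,57],
    [0,0,0,0,0,0,57]
  ]
}}

```text
clock: 11.3
position: [0.5197, -0.2045, 0.0574]
tool_rot: [2.771, 1.568, -0.264]
force: [-3.4, 2.7, 31.7]
grip_width: 0.057
```

```bash
python3 - <<'E'
from workcell import telemetry
from h import *
s=telemetry.observe(); print({k:np.round(s[k],4) for k in ('clock','position','force','moment','grip_width')})
E
```

```text
{'clock': np.float64(11.3), 'position': array([ 0.5197, -0.2045,  0.0574]), 'force': array([-3.3932,  2.7246, 31.7433]), 'moment': array([0.7161, 0.9633, 0.0258]), 'grip_width': np.float64(0.057)}
```

Moments give a load centre within about 5 mm of the middle, i.e. roughly 13 and 18 N on the keys, each well over the 5 N spring: both are fully down. Continuing the hold, then a straight-up release.

Request:
{"api": "play_rows", "payload": {
  "deltas": [
    [0,0,0,0,0,0,57],
    [0,0,0,0,0,0,57],
    [0,0,0,0,0,0,57],
    [0,0,0,0,0,0,57],
    [0,0,0,0,0,0,57],
    [0,0,0,0,0,0,57],
    [0,0,0,0,0,0,57],
    [0,0,0,0,0,0,57]
  ]
}}

```text
clock: 12.3
position: [0.5197, -0.2046, 0.0574]
tool_rot: [2.77, 1.568, -0.265]
force: [-4.6, 2.4, 32.7]
grip_width: 0.057
```

Request:
{"api": "play_rows", "payload": {
  "deltas": [
    [0,0,0,0,0,0,57],
    [0,0,0,0,0,0,57],
    [0,0,0,0,0,0,57],
    [0,0,0,0,0,0,57]
  ]
}}

```text
clock: 12.8
position: [0.5197, -0.2045, 0.0574]
tool_rot: [2.765, 1.568, -0.269]
force: [-5.0, 3.0, 32.6]
grip_width: 0.0571
```

Request:
{"api": "play_rows", "payload": {
  "deltas": [
    [0,0,30,0,0,0,57],
    [0,0,40,0,0,0,57],
    [0,0,40,0,0,0,57],
    [0,-30,30,0,0,0,57],
    [0,-50,0,0,0,0,57],
    [0,-50,0,0,0,0,57],
    [0,0,0,0,0,0,57],
    [0,0,0,0,0,0,57]
  ]
}}

```text
clock: 13.8
position: [0.5184, -0.3339, 0.1954]
tool_rot: [-1.217, 1.57, 2.032]
force: [-0.2, 0.7, 0.1]
grip_width: 0.0569
```

```bash
python3 - <<'E'
from workcell import telemetry,vision
from h import *
s=telemetry.observe(); print({k:np.round(s[k],4) for k in ('clock','position','force')})
w=vision.grab_frame("side"); t=vision.grab_frame("top")
o=np.vstack([w[100:360,120:440],np.zeros((0,320,3),np.uint8)])
cv2.imwrite("pics/f.png",np.hstack([cv2.resize(o,(400,325)),cv2.resize(t[90:290,190:440],(400,325))])[:,:,::-1])
E
```

```text
{'clock': np.float64(13.8), 'position': array([ 0.5184, -0.3339,  0.1954]), 'force': array([-0.2171,  0.6706,  0.0518])}
```

View pics/f.png

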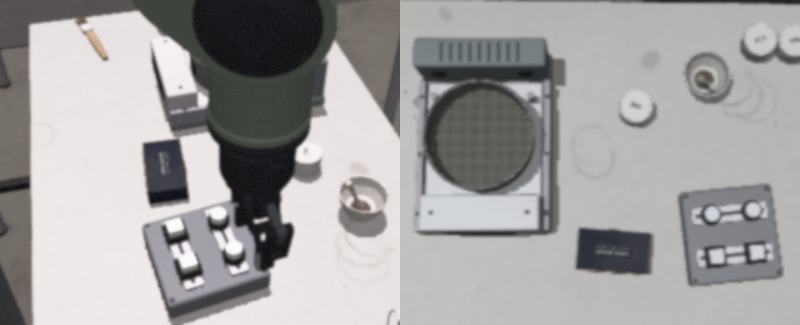

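The final view shows the tray home (front block flush with the rail ends, sieve up near the housing), the round keys up again, and the tin, mortar and case where they were. The robot is clear.

```bash
python3 -c "
from workcell import workorder; print(workorder.job_done())"
```

```text
the job is handed in; nothing more can be done
None
```

I pushed the tray home and then started the shaker, and handed the job in at about 14 s on the robot's clock, well inside the 48 s limit.

- **Tray:** I pushed it about 75 mm with the shut fingers until it stopped moving. The force then rose from about 5 N to a last reading of 77 N (limit 120 N). In the last pictures it is still home.
- **Round keys:** I put one fingertip on each round key, pressed both down together, and held them for about 3 s at roughly 30–45 N in total. I then released them with one straight lift.
- **Fully down:** They stopped moving while the force kept rising. The moment readings suggest about 13 N on one and 18 N on the other, well above the 5 N spring. That split is an estimate from noisy readings.
- **Last checks:** The wrist force was near zero with the arm clear. The round keys were up again, the square keys were not touched, and the tin, mortar and case had not moved.

**Disagreements:** The top and wrist cameras differed by about 4–5 mm on how far away the keys are, so I used the close wrist view. The keys' bottom stop also came about 2 mm higher than I had worked out, about as much as the calibration and my fingertip estimate could be off.

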